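# Fold out the carton's spout and pour the potato balls into the pan

## Task

With the carton standing on the table, pull its folded spout fully out. Then pick the carton up and tilt it with the spout close above the frying pan, no more than a hand's breadth (about 10 cm) over the rim, so that all six potato balls roll into the pan, and stand the empty carton upright on the table again and let go. Leave the pan on its burner, and don't disturb the other things on the table.

Things in the scene. Friction and masses are not known exactly. Their poses are not given: they have to be found in the camera images.
- carton_center (a point): Centre of a cream food carton with a blue band and a low window in each broad face: 180 mm long (x), 64 wide (y), 130 tall (z), about 0.2 kg with the six balls inside, loose, standing on its long narrow side on the table; closed all round but for the spout in its -x end panel, which faces roughly towards the hob. Firm enough to grip across the 64 mm from above with 10 to 20 N.
- spout (a joint): Angle of the carton's brown spout, a stiff flap 58 mm wide, 75 high, low in the -x end panel, hinged along its lower edge (level with the underside, 90 mm from the carton's centre). 0: folded in flush, shutting the opening; grows as the upper edge comes out and down; 1.1 rad: fully out, at its stop. Side gussets make it a chute. It stays at any angle (about 0.45 N at the tab moves it).
- spout_tab (a point): Pinch point on the spout's thumb tab, a tongue 24 mm wide (carton's y), 4 thick, 28 long, square to the flap near its upper edge; 17 mm out from the flap, 72 mm up from the hinge, 72 mm above the table folded in, 18 mm fully out. Axes turn with the flap; folded in, they are the carton's. The carton rises 58 mm higher just behind: a gripper must lean away from it to take the tab.
- spout_lip (a point): Middle of the spout's free (upper) edge, 75 mm from the hinge: the edge over which the balls leave when the spout is out. Fully out, the flap stands 63 degrees from the end panel, so balls start to leave when the carton is tipped, spout down, by about 35 degrees, and all have left by 45 to 50; faster tipping throws them further.
- pan_rim (a point): Centre of the mouth of a black frying pan, level with its rim: 262 mm outside diameter, 55 deep, floor 195 across. Loose, 1.4 kg, on the hob's burner nearer the middle of the table, the rim 130 mm above the table. Its handle runs along this frame's -x to 300 mm from the centre, at most 150 mm above the table.
- hob: Two-burner steel table hob, cold and fixed: 340 mm deep (x), 570 wide (y), grates 75 mm and rear wire rail 108 mm high; origin on the table under its centre. The pan stands on the burner 140 mm towards its -y; on the other, 140 mm towards +y, a lidded enamel pot 210 mm in diameter, its knob 242 mm above the table.
- ball0_center (a point): Centre of a potato ball: a firm ball 24 mm in diameter, 10 g, rolls on a slope of about 8 degrees or more; at the start it lies inside the carton, on its floor.
- ball1_center (a point): Centre of a potato ball: a firm ball 24 mm in diameter, 10 g, rolls on a slope of about 8 degrees or more; at the start it lies inside the carton, on its floor.
- ball2_center (a point): Centre of a potato ball: a firm ball 24 mm in diameter, 10 g, rolls on a slope of about 8 degrees or more; at the start it lies inside the carton, on its floor.
- ball3_center (a point): Centre of a potato ball: a firm ball 24 mm in diameter, 10 g, rolls on a slope of about 8 degrees or more; at the start it lies inside the carton, on its floor.
- ball4_center (a point): Centre of a potato ball: a firm ball 24 mm in diameter, 10 g, rolls on a slope of about 8 degrees or more; at the start it lies inside the carton, on its floor.
- ball5_center (a point): Centre of a potato ball: a firm ball 24 mm in diameter, 10 g, rolls on a slope of about 8 degrees or more; at the start it lies inside the carton, on its floor.
- shaker: Steel salt shaker, 42 mm in diameter, 89 mm tall, origin under its centre. Bystander.
- turner: Black kitchen turner (spatula) 290 mm long, lying along its x. Bystander.
- mug: Mug, 80 mm in diameter, 92 mm tall, origin under its centre. Bystander.
- jar: Small jar, 60 mm in diameter, 85 mm tall, origin under its centre. Bystander.

How it is judged:
By the outcome, as a careful person would: the job done as asked, in the order asked, and still so for the second after the job is handed in, with the robot touching nothing.
It also fails if it takes over 72 s, if anything falls off the work surface, if the arm or the gripper's body presses on something with over 40 N, if the wrist force passes 120 N, or if a joint passes its speed limit or range.

## Robot

A 6-joint arm with a two-finger parallel gripper is mounted at the origin on the work surface. World frame = base frame: x ahead of the robot, y to its left, z up, the work surface at z = 0. Lengths are in m, angles in degrees, forces in N, time in s.
With the tool pointing down it reaches from about 0.3 to 0.75 m from the base axis. Payload 8.5 kg.
Tool frame: the origin (TCP) lies at the very end of the fingers, on their centre line; the grasp point (between the pads) lies env.pinch_z behind it (env.pinch_z is the distance from the TCP to the grasp point, in m); z points along the fingers, y is the line along which they close (so a half turn about z gives the same grasp; the last joint's range is limited). The gripper opens to 85 mm and grips with 20 to 120 N. Pads are 22 mm wide; open, the fingers measure 114 mm over their backs; the gripper's body (76 mm by 85 mm) begins 54 mm behind the grasp point. The pads swing forward as they close: fully open they stand 13 mm farther back than shut.
Start: joints at [-12.336, 21.807, 74.336, -0, 83.858, -12.336], TCP at [0.55, 0, 0.202] pointing down, gripper open.
Joint ranges: [-178.18, 178.18], [-50.72, 133.34], [12.68, 142.11], [-81.47, 261.47], [9.98, 163.14], [-165.26, 165.26]. Speed limits (degrees/s): [136.94, 136.94, 180, 180, 180, 180].

## Interface

Orientations are given as a 3x3 rotation matrix whose columns are the frame's x, y, z axes.
In Python, from rig import telemetry, get_image, env gives the robot as it stands. The module is installed in compiled form; this text tells all that it offers.
- The arm moves only by the tool apply_moves, never from a script. Its argument "series" is a list of rows, each a list of 7 numbers: the shift along the tool's x, y, z in mm, then the turn, a rotation vector about the tool's x, y, z in degrees, then the opening, from 0 (shut) to 1 (fully open). A call has 1 to 12 rows; each row shifts and turns the commanded pose from where the row before left it, along the tool's axes as they then stand; what a row does not reach is not made up. A row lasts 1/8 s, in which the tool goes at most 62.5 mm and 10.7 degrees, less where a joint would pass 70% of its speed; a pose out of reach is approached as far as the arm can. A call with a gripper value outside its range is refused whole. The fingers move at their own pace and stop on an object; "grip_force" is the grip in N (left out, the last holds). Time passes only in rows, so rows that do not move let the fingers close. It gives the time, the measured TCP pose, the force, the opening and the grip force at its end, in the units of the state.
- telemetry.observe(): the state, without advancing time (a new reading comes with each control period).
- get_image(name): name is "scene" or "side" or "wrist"; returns a dict with "frame" (420x560x3 uint8, red, green, blue), "z_map" (420x560 float32, m along the optical axis (not along the pixel's ray), 0 where there is no reading), "vertical_fov" (degrees; the focal length in pixels is half the picture's height over the tangent of half this angle, whatever the lens; pixels are square), "cx", "cy" (the principal point, pixels), "eye" and "attitude" of the camera in the world; the wrist camera has in their place "mount" (4x4, takes a point from camera to tool coordinates, whose origin is the TCP and whose axes are the flange's). Camera axes: x right, y up, looking along -z (the intrinsics and any distortion apply to the point x, -y, -z); pixel columns grow to the right and rows downward; lengths in m; the calibration is good to about 2 mm. The wrist camera is an equidistant fisheye: a pixel r from the principal point sees the ray r / f radians off the axis. A picture is of the moment at which its call begins: read the wrist's pose just before it.
- env.close_job(): hands the job in; it is judged then, once.
The state is a dict: "time_s": time; "q": joint angles; "qvel": joint speeds; "joint_efforts": joint torques, N m; "position": TCP position; "tool_rot": TCP orientation; "ft_force": force on the tool from outside, world axes, zero at the start; "wrist_torque": the same for the moment, N m; "grip_width": finger opening in m; "gripper_force": force on a finger pad.
Only numpy, scipy, OpenCV 4.12 (cv2) and the standard library are available. Lean on these libraries where they do the work, as an engineer would, in place of code of your own. Each camera call takes 0.05 s, during which the arm holds its last target. There are 200 camera calls.

## Working session

There is one attempt and no reset: what is moved stays moved. The work goes in short steps, Python scripts to look and compute and a tool call to move; the robot and the scene stay as the last step left them, time stands still between calls to the robot, and variables do not carry over. Pictures are saved under pics/ and viewed, at most 10 in all, crops included, and the job is handed in when it is done.

Besides the shell and the picture viewer there is one more tool, called as name(argument=value, ...), one argument or row to a line, values as JSON. apply_moves: Moves the arm, as the interface text tells. Its arguments: {"type":"object","properties":{"series":{"type":"array"},"grip_force":{"type":"number"}},"required":["series"]}

```bash
mkdir -p pics
cat > h.py <<'E'
import numpy as np, cv2
from rig import telemetry, get_image, env
def save(im,n): cv2.imwrite('pics/'+n+'.png',cv2.cvtColor(im['frame'],cv2.COLOR_RGB2BGR))
def cloud(im):
    H,W=im['z_map'].shape; f=H/2/np.tan(np.radians(im['vertical_fov'])/2)
    v,u=np.mgrid[:H,:W]; z=im['z_map']
    P=np.stack([(u-im['cx'])/f*z,-(v-im['cy'])/f*z,-z],-1)
    return P@np.array(im['attitude']).T+np.array(im['eye'])
E
python3 - <<'E'
from h import *
a=get_image('scene');b=get_image('side');w=get_image('wrist')
for n,i in (('scene',a),('side',b),('wrist',w)):
    save(i,n+'0'); np.save(n+'_z.npy',i['z_map']); print(n,i['vertical_fov'],i['cx'],i['cy'],i.get('eye'),i.get('attitude'),i.get('mount'),[k for k in i])
np.savez('clouds.npz',a=cloud(a),b=cloud(b),fa=a['frame'],fb=b['frame'],za=a['z_map'],zb=b['z_map'])
s=telemetry.observe();print(s['time_s'],s['position'],s['tool_rot'],s['grip_width'],env.pinch_z)
i=cv2.imread('pics/scene0.png');j=cv2.imread('pics/side0.png')
E
```

```text
scene 48.35900217272589 282.54044318652166 215.23761474152352 [ 1.27247991 -0.7158065   0.90803516] [[ 0.67813932 -0.4610035   0.572366  ]
 [ 0.73491111  0.43142706 -0.52323642]
 [-0.00572036  0.77546532  0.63136425]] None ['frame', 'z_map', 'vertical_fov', 'cx', 'cy', 'eye', 'attitude']
side 49.613931156806544 277.8137267627538 200.97276763130947 [ 0.52581636 -1.30261409  1.08160076] [[ 0.99837384  0.04329518 -0.03708376]
 [-0.05580626  0.60953702 -0.79079092]
 [-0.01163351  0.79157448  0.61096196]] None ['frame', 'z_map', 'vertical_fov', 'cx', 'cy', 'eye', 'attitude']
wrist 65.70646984690485 281.12959628288803 213.78515128876222 None None [[ 6.18563118e-05  9.56171202e-01  2.92808176e-01  7.44870438e-02]
 [ 9.99999213e-01 -4.26090945e-04  1.18015703e-03 -9.07971718e-05]
 [ 1.25319508e-03  2.92807873e-01 -9.56170476e-01 -1.72594233e-01]
 [ 0.00000000e+00  0.00000000e+00  0.00000000e+00  1.00000000e+00]] ['frame', 'z_map', 'vertical_fov', 'cx', 'cy', 'mount']
0.15 [5.49748818e-01 3.62089285e-05 2.01544194e-01] [[ 4.37885337e-05  9.99999377e-01 -1.11536314e-03]
 [ 9.99999975e-01 -4.35447599e-05  2.18583373e-04]
 [ 2.18534668e-04 -1.11537268e-03 -9.99999354e-01]] 0.0853558981648121 0.0187
```

View pics/scene0.png

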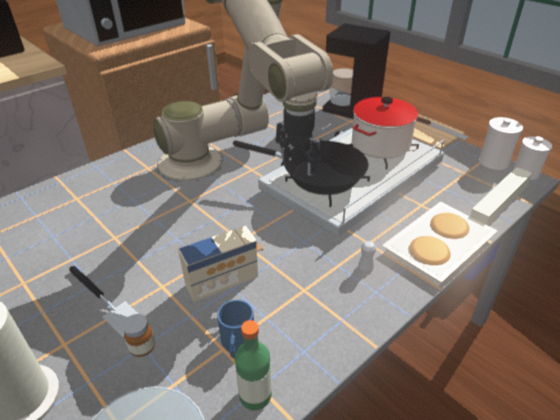

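View pics/side0.png

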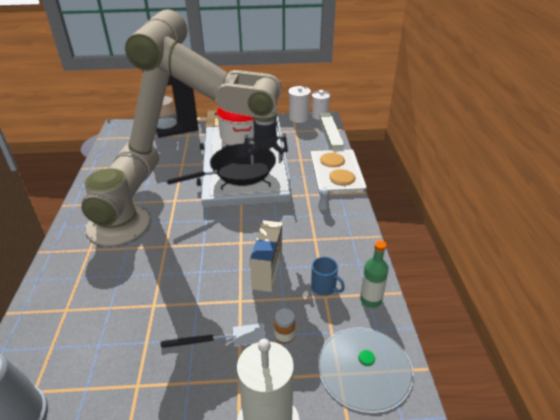

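The scene view shows the carton at about (218,262), the pan at (328,165) and the mug at (236,325). In the side view the carton is at (267,257), the pan at (243,163) and the shaker at (324,200).

Run:
```python
from h import *
d=np.load('clouds.npz')
def sel(P,z,box,zl,zh):
    m=(z>0)&(P[...,0]>box[0])&(P[...,0]<box[1])&(P[...,1]>box[2])&(P[...,1]<box[3])&(P[...,2]>zl)&(P[...,2]<zh); return m
for n in 'ab':
    P=d[n];z=d['z'+n]
    c=(P[262,218] if n=='a' else P[262,262]); print('carton pt',c)
    box=[c[0]-.2,c[0]+.2,c[1]-.2,c[1]+.2]
    # table height
    t=P[sel(P,z,box,-.02,.02)]; print('table',np.median(t[:,2]))
    m=sel(P,z,box,.02,.3); k,l,st,_=cv2.connectedComponentsWithStats(m.astype(np.uint8))
    for i in range(1,k):
        if st[i,4]>100:
            q=P[l==i]; r=cv2.minAreaRect((q[:,:2]*1000).astype(np.float32)); print(st[i],r,q[:,2].max(),np.percentile(q[:,2],98))
            h=q[(q[:,2]>.122)&(q[:,2]<.14)]
            if len(h)>20: print(' top',len(h),cv2.minAreaRect((h[:,:2]*1000).astype(np.float32)))
    # pan rim
    c=P[160,243] if n=='b' else P[165,335]; print('pan pt',c)
    m=sel(P,z,[c[0]-.2,c[0]+.2,c[1]-.2,c[1]+.2],.122,.136)
    q=P[m]; g=d['f'+n][m]; q=q[g.max(1)<70]
    from scipy.optimize import least_squares
    s=least_squares(lambda p:np.hypot(q[:,0]-p[0],q[:,1]-p[1])-.129,[c[0],c[1]],loss='soft_l1',f_scale=.004);print('pan',s.x,len(q),np.median(abs(s.fun)))
a=cv2.imread('pics/scene0.png')[210:320,160:290];b=cv2.imread('pics/side0.png')[205:315,220:350]
cv2.imwrite('pics/c1.png',cv2.resize(np.hstack([a,b]),None,fx=3,fy=3,interpolation=2))
```

```text
carton pt [ 0.5676816  -0.28521682  0.10288776]
table -0.0007007936976485274
[ 178  226   85   71 3686] ((544.0660400390625, -252.06402587890625), (208.4345245361328, 71.71985626220703), 75.88040924072266) 0.13457072986489194 0.13207675005895406
 top 1488 ((540.4000854492188, -264.74505615234375), (181.1318817138672, 71.50509643554688), 76.36990356445312)
[ 217  300   37   59 1212] ((715.3560791015625, -361.880615234375), (79.4836654663086, 107.6343002319336), 15.061890602111816) 0.09455773766596476 0.0924738635903453
pan pt [0.44994058 0.26674642 0.08113872]
pan [0.45983206 0.19709263] 364 0.003810849236281569
carton pt [ 0.52116163 -0.35215255  0.12308571]
table 0.00030053789251183183
[ 249  220   33   68 1636] ((536.4429931640625, -263.4437255859375), (187.9418487548828, 66.54898071289062), 75.62987518310547) 0.13718694519082408 0.13393676998026433
 top 895 ((536.4142456054688, -262.9176330566406), (186.9368896484375, 66.23226165771484), 75.62989044189453)
[311 256  20  35 553] ((694.31103515625, -345.439453125), (87.27733612060547, 53.475337982177734), 89.87299346923828) 0.09744219842841051 0.09321911189631547
[273 308  22  32 570] ((572.9564819335938, -523.5496826171875), (56.71562957763672, 58.06539535522461), 86.02574157714844) 0.09045658144308677 0.08782659822039693
pan pt [0.4597807  0.27802643 0.07991675]
pan [0.45328746 0.19807481] 211 0.0071376214013483125
```

View pics/c1.png

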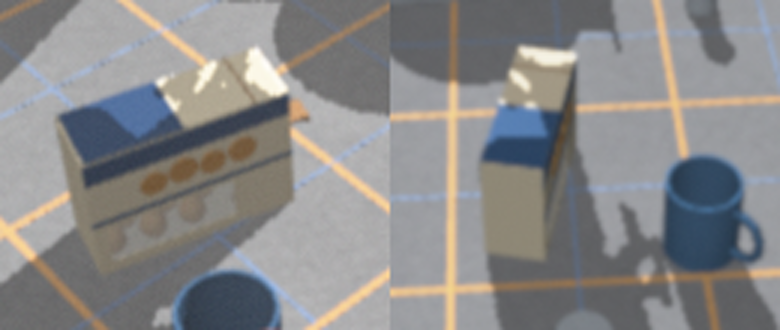

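The crop shows the tab on the carton's +y end at about (300,112). The carton centre is near (0.538,-0.264) with its spout direction about 76° from x, and the pan centre is near (0.457,0.197). I'll move to a leaning stand-off in front of the tab.

apply_moves(
  series=[
    [-30, 7, 0, 0, 0, 7, 1],
    [-30, 7, 0, 0, 0, 7, 1],
    [-30, 0, 0, 0, -7, 0, 1],
    [0, 0, 0, 0, -7, 0, 1],
    [0, 0, 0, 0, -7, 0, 1],
    [0, 0, 0, 0, -8, 0, 1],
    [0, 0, 0, 0, -8, 0, 1],
    [0, 0, 0, 0, -8, 0, 1],
    [0, 0, 0, 0, 0, 0, 1],
  ],
  grip_force=20,
)

```text
time_s: 1.27
position: [0.5529, -0.0884, 0.2001]
tool_rot: [[0.167, 0.971, -0.172], [0.687, -0.24, -0.686], [-0.707, -0.004, -0.707]]
ft_force: [-0.3, -0.2, 0.2]
grip_width: 0.0852
gripper_force: 0.0
```

```bash
cat >> h.py <<'E'
def wcloud():
    s=telemetry.observe(); im=get_image('wrist'); H,W=im['z_map'].shape
    f=H/2/np.tan(np.radians(im['vertical_fov'])/2); v,u=np.mgrid[:H,:W]
    x=u-im['cx'];y=v-im['cy'];r=np.hypot(x,y)+1e-9;t=np.tan(np.minimum(r/f,1.5));z=im['z_map']
    P=np.stack([x/r*t*z,-y/r*t*z,-z],-1); M=np.array(im['mount'])
    P=P@M[:3,:3].T+M[:3,3]
    return s,im,P@np.array(s['tool_rot']).T+np.array(s['position'])
E
python3 - <<'E'
from h import *
np.set_printoptions(precision=4,suppress=True)
s,im,P=wcloud(); save(im,'w1'); np.savez('w1.npz',P=P,f=im['frame'],z=im['z_map'])
print(s['time_s'],s['q'],s['position'],s['tool_rot'])
z=im['z_map'];m=(z>0)&(P[...,2]>.02)&(P[...,2]<.15)&(P[...,0]>.4)&(P[...,0]<.7)&(P[...,1]>-.4)&(P[...,1]<-.12)
h=cv2.cvtColor(im['frame'],cv2.COLOR_RGB2HSV)
top=P[m&(P[...,2]>.122)];print(len(top), cv2.minAreaRect((top[:,:2]*1000).astype(np.float32)) if len(top) else '')
br=m&(h[...,0]>5)&(h[...,0]<20)&(h[...,1]>90)
q=P[br];print(len(q),q.min(0),q.max(0),np.median(q,0))
E
```

```text
1.275 [ -0.882   31.9275  71.7448 -43.4831  89.4165  18.5854] [ 0.5529 -0.0884  0.2001] [[ 0.1667  0.9709 -0.1722]
 [ 0.6875 -0.2396 -0.6855]
 [-0.7068 -0.0041 -0.7074]]
4115 ((539.0146484375, -262.4674072265625), (180.85540771484375, 64.65353393554688), 75.65877532958984)
2289 [ 0.5324 -0.2105  0.02  ] [ 0.5879 -0.146   0.1316] [ 0.5614 -0.173   0.0583]
```

View pics/w1.png

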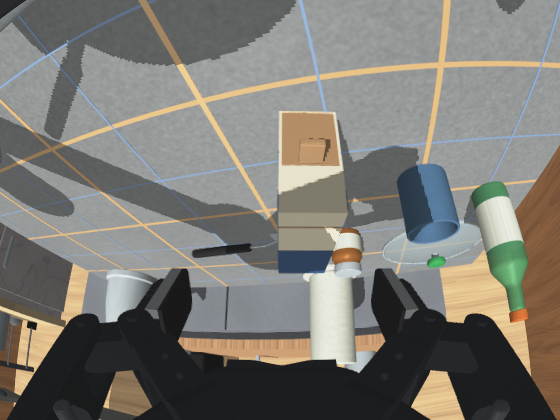

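The wrist view gives the carton centre (0.539,-0.2625) and yaw 75.7°, with the tab at pixel (312,150). Its measured top size is 181x65, which matches the given 180x64. I'll approach and pinch the tab.

apply_moves(
  series=[
    [23, 15, 10, 0, 0, 0, 1],
    [23, 15, 20, 0, 0, 0, 1],
    [0, 0, 30, 0, 0, 0, 1],
    [0, 0, 30, 0, 0, 0, 1],
    [0, 0, 25, 0, 0, 0, 1],
    [0, 0, 20, 0, 0, 0, 1],
    [0, 0, 12, 0, 0, 0, 1],
    [0, 0, 0, 0, 0, 0, 1],
  ],
)

```text
time_s: 2.33
position: [0.5646, -0.1671, 0.0658]
tool_rot: [[0.173, 0.97, -0.172], [0.686, -0.244, -0.685], [-0.706, 0.0, -0.708]]
ft_force: [0.3, -0.1, 0.4]
grip_width: 0.0851
gripper_force: 0.0
```

Run:
```python
from h import *
np.set_printoptions(precision=4,suppress=True)
s,im,P=wcloud(); save(im,'w2')
print(s['position'],s['ft_force'])
R=np.array(s['tool_rot']);h=cv2.cvtColor(im['frame'],cv2.COLOR_RGB2HSV)
c=np.array([.539,-.2625,0]);o=np.array([.2477,.9688,0]);l=np.array([.9688,-.2477,0])
O=(P-c)@o;L=(P-c)@l
m=(im['z_map']>0)&(h[...,0]>5)&(h[...,0]<20)&(h[...,1]>90)&(O>.098)&(O<.13)&(abs(L)<.05)&(P[...,2]>.02)&(P[...,2]<.12)
q=P[m];print(len(q),'out',np.percentile(O[m],[2,50,98]),'lat',np.percentile(L[m],[2,50,98]),'z',np.percentile(q[:,2],[2,50,98]))
t=(q-s['position'])@R; print('tool',np.percentile(t,[2,50,98],axis=0))
```

```text
[ 0.5646 -0.1671  0.0658] [ 0.2835 -0.0856  0.4215]
1191 out [0.0991 0.1159 0.1176] lat [-0.012  -0.0006  0.0108] z [0.067  0.0741 0.0756]
tool [[-0.0066 -0.0131 -0.0192]
 [ 0.0066 -0.0017 -0.0155]
 [ 0.0115  0.0096 -0.0068]]
```

View pics/w2.png

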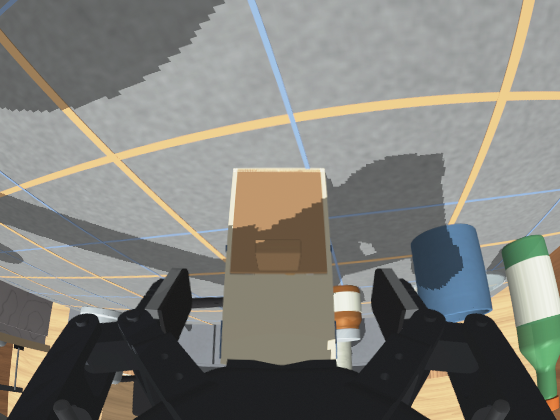

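The tab at (278,255) is centred between the fingers, 7–19 mm behind the TCP, so I'll close on it.

apply_moves(
  series=[
    [0, -1, 0, 0, 0, 0, 0.2],
    [0, 0, 0, 0, 0, 0, 0.1],
    [0, 0, 0, 0, 0, 0, 0.1],
    [0, 0, 0, 0, 0, 0, 0.1],
    [0, 0, 0, 0, 0, 0, 0.1],
    [0, 0, 0, 0, 0, 0, 0.1],
  ],
  grip_force=20,
)

```text
time_s: 3.12
position: [0.5639, -0.166, 0.0655]
tool_rot: [[0.171, 0.97, -0.171], [0.686, -0.242, -0.686], [-0.707, -0.0, -0.707]]
ft_force: [0.0, -1.4, -0.9]
grip_width: 0.0086
gripper_force: 0.0
```

Run:
```python
from h import *
np.set_printoptions(precision=4,suppress=True)
s,im,P=wcloud(); a=im['frame'];sd=get_image('side')
c=np.vstack([cv2.resize(a[140:340,140:420],None,fx=2,fy=2)])
d=cv2.resize(sd['frame'][170:300,220:350],(400,400),interpolation=2)
cv2.imwrite('pics/w3.png',cv2.cvtColor(np.hstack([cv2.resize(c,(400,400*400//560)),d[:285]]),cv2.COLOR_RGB2BGR))
print(s['position'],s['ft_force'],s['wrist_torque'],s['grip_width'])
```

```text
[ 0.5639 -0.166   0.0655] [ 0.0097 -1.4155 -0.9197] [ 0.2879 -0.1205 -0.0007] 0.008565148936844041
```

View pics/w3.png

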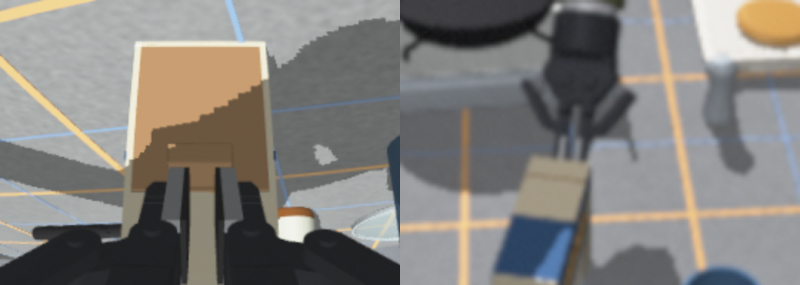

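The fingers slid over the tab: the tips show at about (175–220,167), above it, because the pads sit farther back when open. I'll back off, half open, and measure the real tip depth.

apply_moves(
  series=[
    [0, 0, -20, 0, 0, 0, 0.45],
    [0, 0, 0, 0, 0, 0, 0.45],
    [0, 0, 0, 0, 0, 0, 0.45],
    [0, 0, 0, 0, 0, 0, 0.45],
  ],
)

```text
time_s: 3.72
position: [0.567, -0.1527, 0.0792]
tool_rot: [[0.171, 0.97, -0.172], [0.686, -0.242, -0.686], [-0.707, -0.001, -0.707]]
ft_force: [-0.0, -0.1, 0.0]
grip_width: 0.0381
gripper_force: 0.0
```

```bash
cat > tab.py <<'E'
from h import *
np.set_printoptions(precision=4,suppress=True)
s,im,P=wcloud(); save(im,'w4')
R=np.array(s['tool_rot']);h=cv2.cvtColor(im['frame'],cv2.COLOR_RGB2HSV)
T=(P-s['position'])@R*1000
print(s['time_s'],s['position'],s['grip_width'],s['ft_force'])
c=np.array([.539,-.2625,0]);o=np.array([.2477,.9688,0]);l=np.array([.9688,-.2477,0])
O=(P-c)@o;L=(P-c)@l
z=im['z_map']>0
f=z&(abs(T[...,0])<14)&(abs(T[...,1])<60)&(T[...,2]>-60)&(T[...,2]<10)&(h[...,1]<70)
for sg in (1,-1):
    q=T[f&(T[...,1]*sg>0)]
    if len(q): print('finger',len(q),'x',np.percentile(q[:,0],[1,99]),'y',np.percentile(q[:,1],[1,99]),'z',np.percentile(q[:,2],[1,90,98,99.5]))
m=z&(h[...,0]>5)&(h[...,0]<20)&(h[...,1]>90)&(O>.095)&(O<.16)&(abs(L)<.05)&(P[...,2]>.0)&(P[...,2]<.12)
q=T[m]; print('tab',len(q),'out',np.percentile(O[m],[2,50,98]),'z',np.percentile(P[m][:,2],[2,50,98]),'tool\n',np.percentile(q,[2,50,98],axis=0))
m=z&(h[...,0]>5)&(h[...,0]<20)&(h[...,1]>90)&(O>.07)&(O<.098)&(abs(L)<.05)&(P[...,2]<.12)
A=np.c_[P[m][:,2],np.ones(m.sum())]; print('flap slope,off',np.linalg.lstsq(A,O[m],rcond=None)[0])
E
python3 tab.py
```

```text
3.725 [ 0.567  -0.1527  0.0792] 0.038132195654354405 [-0.035  -0.1427  0.0386]
finger 1075 x [-10.7331  10.872 ] y [18.8988 32.6295] z [-59.7605 -37.3887 -32.5877 -31.5055]
finger 1072 x [-11.0922  10.9693] y [-32.5568 -18.9982] z [-59.8214 -37.5715 -33.4029 -31.5968]
tab 1068 out [0.0961 0.1155 0.1174] z [0.0672 0.0746 0.0755] tool
 [[ -9.2702 -11.9184   0.7713]
 [  5.0168  -0.463    4.7384]
 [ 10.6672  11.0111  15.2174]]
flap slope,off [0.0096 0.0883]
```

```bash
sed -i 's/&(h\[...,1\]<70)$/\&(abs(T[...,1])>16)\&(abs(T[...,1])<36)/' tab.py; python3 tab.py
python3 - <<'E'
import cv2
i=cv2.imread('pics/w4.png'); cv2.imwrite('pics/w4c.png',cv2.resize(i[150:350,140:420],None,fx=2.5,fy=2.5))
E
```

```text
3.775 [ 0.567  -0.1527  0.0793] 0.03860941079322051 [-0.4032  0.8883  0.0549]
finger 1083 x [-10.9465  10.909 ] y [18.9107 32.5341] z [-59.7717 -37.6639 -32.9416 -31.6085]
finger 1071 x [-10.8847  10.9579] y [-32.611  -18.9746] z [-59.8132 -37.572  -32.733  -31.1265]
tab 1062 out [0.0959 0.1155 0.1175] z [0.0672 0.0746 0.0755] tool
 [[ -9.2654 -11.9641   0.7646]
 [  5.1261  -0.7422   4.7565]
 [ 10.6754  10.9127  15.354 ]]
flap slope,off [0.0095 0.0883]
```

View pics/w4c.png

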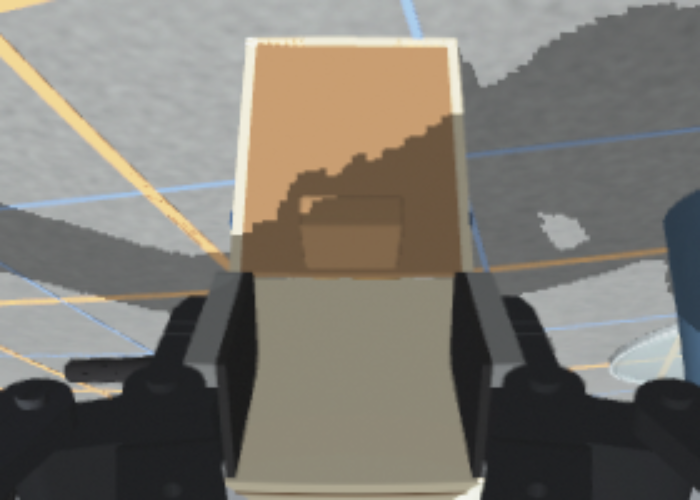

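The measured tips sit about 31 mm behind the TCP at this opening, and the tab at crop (350,235) lies ahead of them. I'll advance gently with a half-open gripper.

apply_moves(
  series=[
    [0, 0, 10, 0, 0, 0, 0.45],
    [0, 0, 10, 0, 0, 0, 0.45],
    [0, 0, 8, 0, 0, 0, 0.45],
    [0, 0, 0, 0, 0, 0, 0.45],
  ],
)

```text
time_s: 4.32
position: [0.5621, -0.172, 0.0593]
tool_rot: [[0.171, 0.97, -0.172], [0.686, -0.243, -0.686], [-0.707, -0.001, -0.707]]
ft_force: [0.6, 0.4, -0.3]
grip_width: 0.0388
gripper_force: 0.0
```

```bash
python3 tab.py
```

```text
4.325 [ 0.5621 -0.172   0.0593] 0.03875815524528963 [ 0.5828  0.3996 -0.3323]
finger 1824 x [-13.3669  10.7697] y [16.2598 32.392 ] z [-59.6655   6.7037   9.3729   9.7677]
finger 1893 x [-13.2148  10.755 ] y [-32.7271 -16.2848] z [-59.5883   6.7624   9.4451   9.8669]
tab 1300 out [0.0962 0.1158 0.1175] z [0.0674 0.0743 0.0756] tool
 [[ -9.1878 -11.8877 -27.5247]
 [  5.5949  -0.6421 -23.6624]
 [ 10.6892  10.6481 -13.5068]]
flap slope,off [0.0073 0.0884]
```

```bash
cat >> tab.py <<'E'
f=z&(abs(T[...,0])<11.5)&(abs(T[...,1])>18.3)&(abs(T[...,1])<32)
print(np.histogram(T[f][:,2],bins=np.arange(-60,15,5)))
E
python3 tab.py | tail -3
python3 - <<'E'
import cv2
i=cv2.imread('pics/w4.png'); cv2.imwrite('pics/w5c.png',cv2.resize(i[150:350,140:420],None,fx=2.5,fy=2.5))
E
```

```text
(array([469, 467, 404, 357, 297,  82,   1,   0,   0,   0,   3, 146, 454,
       482]), array([-60, -55, -50, -45, -40, -35, -30, -25, -20, -15, -10,  -5,   0,
         5,  10]))
```

View pics/w5c.png

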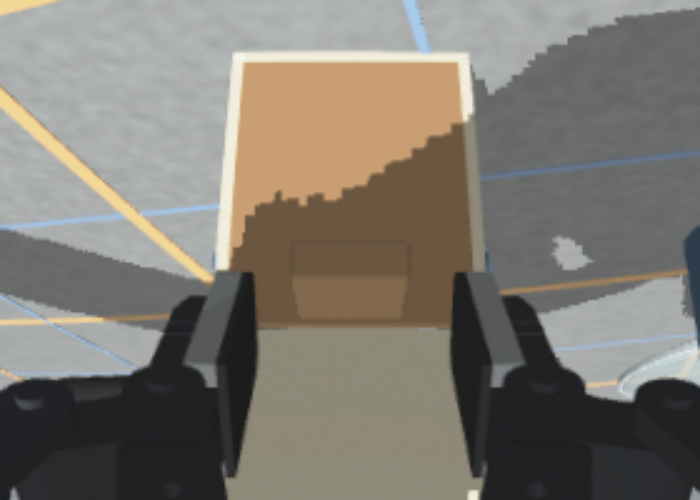

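The tips at crop (235,275) and (475,275) are still short of the tab centre, consistent with the −31 mm offset. I'll advance 14 mm more and close.

apply_moves(
  series=[
    [1, 0, 7, 0, 0, 0, 0.45],
    [0, 0, 7, 0, 0, 0, 0.45],
    [0, 0, 0, 0, 0, 0, 0.2],
    [0, 0, 0, 0, 0, 0, 0.1],
    [0, 0, 0, 0, 0, 0, 0.1],
    [0, 0, 0, 0, 0, 0, 0.1],
    [0, 0, 0, 0, 0, 0, 0.1],
  ],
)

```text
time_s: 5.3
position: [0.5603, -0.1804, 0.0493]
tool_rot: [[0.171, 0.97, -0.171], [0.686, -0.242, -0.686], [-0.707, 0.0, -0.707]]
ft_force: [0.0, -0.5, -0.9]
grip_width: 0.0232
gripper_force: 21.6
```

Gripped: the width is 23 mm with force on the pads. I'll swing the flap out 15° along its arc, turning the tool with it.

apply_moves(
  series=[
    [3.5, 0, -2.7, 0, -5, 0, 0.1],
    [3, 0, -3, 0, -5, 0, 0.1],
    [2, 0, -3.5, 0, -5, 0, 0.1],
    [0, 0, 0, 0, 0, 0, 0.1],
  ],
)

```text
time_s: 5.8
position: [0.5638, -0.1672, 0.0482]
tool_rot: [[0.119, 0.971, -0.208], [0.485, -0.24, -0.841], [-0.866, -0.001, -0.499]]
ft_force: [-0.2, 1.0, 0.2]
grip_width: 0.0231
gripper_force: 21.9
```

apply_moves(
  series=[
    [4, 0, -2, 0, 0, 0, 0.1],
    [4, 0, -2, 0, 0, 0, 0.1],
    [0, 0, 0, 0, 0, 0, 0.1],
  ],
)

```text
time_s: 6.18
position: [0.5652, -0.1611, 0.044]
tool_rot: [[0.121, 0.97, -0.209], [0.485, -0.242, -0.84], [-0.866, 0.0, -0.5]]
ft_force: [1.3, -1.5, 1.8]
grip_width: 0.0229
gripper_force: 22.0
```

```bash
python3 - <<'E'
from h import *
np.set_printoptions(precision=4,suppress=True)
s=telemetry.observe();print(s['ft_force'],s['wrist_torque'])
for n in('scene','side'):
    b=get_image(n);P=cloud(b);m=(b['z_map']>0)&(abs(P[...,0]-.54)<.08)&(P[...,1]>-.38)&(P[...,1]<-.19)&(P[...,2]>.1)&(P[...,2]<.16)
    q=P[m];
    A=np.c_[q[:,:2]-[.539,-.2625],np.ones(len(q))]; t=q[:,2]>.125
    print(n,cv2.minAreaRect((q[:,:2]*1000).astype(np.float32)),np.linalg.lstsq(A[t],q[t,2],rcond=None)[0])
E
sed -i 's/O<.16/O<.19/' tab.py; python3 tab.py|sed -n 4,9p
```

```text
[ 1.3137 -1.481   1.8193] [-0.0706 -0.0449 -0.0032]
scene ((540.5853271484375, -266.51483154296875), (174.43072509765625, 71.36356353759766), 75.87056732177734) [-0.0092 -0.004   0.1294]
side ((535.9058227539062, -268.13482666015625), (175.32894897460938, 65.9058609008789), 75.93206787109375) [-0.0018 -0.0056  0.1303]
tab 8590 out [0.0954 0.1052 0.147 ] z [0.0009 0.0374 0.0706] tool
 [[-16.1505 -29.1189 -39.9812]
 [  6.7753   0.472    0.7276]
 [ 57.8798  37.355   22.6133]]
flap slope,off [0.3464 0.0901]
(array([188, 142, 154, 122,  84,   0,   0,   0,   0,  25, 292, 453, 421,
```

apply_moves(
  series=[
    [0, 0, 0, 0, 0, 0, 0.45],
    [0, 0, 0, 0, 0, 0, 0.45],
    [0, 0, 0, 0, 0, 0, 0.45],
    [4, 0, 0, 0, 7, 0, 0.45],
    [4, 0, -1, 0, 7, 0, 0.45],
    [4, 0, -1, 0, 6, 0, 0.45],
    [0, 0, 0, 0, 0, 0, 0.2],
    [0, 0, 0, 0, 0, 0, 0.1],
    [0, 0, 0, 0, 0, 0, 0.1],
    [0, 0, 0, 0, 0, 0, 0.1],
    [0, 0, 0, 0, 0, 0, 0.1],
  ],
)

```text
time_s: 7.7
position: [0.5678, -0.1521, 0.0359]
tool_rot: [[0.184, 0.971, -0.155], [0.742, -0.241, -0.626], [-0.645, 0.001, -0.764]]
ft_force: [0.7, 1.9, 6.3]
grip_width: 0.023
gripper_force: 21.2
```

apply_moves(
  series=[
    [5, 0, 0, 0, -4, 0, 0.1],
    [4.5, 0, -0.5, 0, -6, 0, 0.1],
    [0, 0, 0, 0, 0, 0, 0.1],
  ],
)

```text
time_s: 8.07
position: [0.5691, -0.1438, 0.0283]
tool_rot: [[0.151, 0.971, -0.185], [0.623, -0.239, -0.745], [-0.767, -0.003, -0.641]]
ft_force: [-0.6, 2.7, 4.5]
grip_width: 0.0232
gripper_force: 21.4
```

```bash
python3 tab.py|sed -n 4,9p
```

```text
tab 5594 out [0.0957 0.1334 0.1547] z [0.0008 0.0307 0.0636] tool
 [[-20.7163 -28.2059 -36.7638]
 [ -4.7725   1.4586  -0.4185]
 [ 35.951   40.2882  33.069 ]]
flap slope,off [0.6499 0.09  ]
(array([182, 146, 145, 125,  87,   0,   0,   0,   0,   0,   0,   3,  78,
```

apply_moves(
  series=[
    [5, 0, -0.5, 0, 0, 0, 0.1],
    [5, 0, 0.2, 0, 0, 0, 0.1],
    [5, 0, 0.7, 0, 0, 0, 0.1],
    [4.5, 0, 1, 0, 0, 0, 0.1],
    [0, 0, 0, 0, 0, 0, 0.1],
  ],
)

```text
time_s: 8.75
position: [0.5719, -0.134, 0.0133]
tool_rot: [[0.155, 0.97, -0.185], [0.624, -0.242, -0.743], [-0.766, -0.0, -0.643]]
ft_force: [-0.1, 0.3, 1.8]
grip_width: 0.0231
gripper_force: 20.6
```

```bash
python3 tab.py|sed -n 4,9p
```

```text
tab 3950 out [0.0959 0.15   0.163 ] z [0.0007 0.0364 0.0542] tool
 [[-24.4415 -24.1698 -36.0321]
 [ -6.8488   0.5174 -34.054 ]
 [ 18.7636  40.9634  32.5654]]
flap slope,off [0.9742 0.0895]
(array([181, 143, 151, 130,  78,   0,   0,   0,   0,   0,   0,   0,   0,
```

apply_moves(
  series=[
    [5, 0, 0.7, 0, 0, 0, 0.1],
    [5, 0, 1.2, 0, 0, 0, 0.1],
    [5, 0, 1.6, 0, 0, 0, 0.1],
    [0, 0, 0, 0, 0, 0, 0.1],
  ],
)

```text
time_s: 9.3
position: [0.5734, -0.1272, -0.0006]
tool_rot: [[0.155, 0.97, -0.186], [0.624, -0.242, -0.743], [-0.766, -0.001, -0.643]]
ft_force: [-0.4, -2.2, -0.1]
grip_width: 0.0233
gripper_force: 19.6
```

```bash
python3 tab.py|sed -n 4,9p
```

```text
tab 3495 out [0.1309 0.1587 0.1679] z [0.0009 0.0278 0.0441] tool
 [[-25.9578 -26.005  -38.8823]
 [ -7.9511   0.3764 -35.409 ]
 [  3.8252  38.6685   5.2649]]
flap slope,off [0. 0.]
(array([190, 144, 147, 135,  77,   0,   0,   0,  31, 193, 197, 144, 151,
```

apply_moves(
  series=[
    [4, 0, 1.5, 0, -1, 0, 0.1],
    [4, 0, 1.7, 0, -1, 0, 0.1],
    [3, 0, 1.5, 0, -1, 0, 0.1],
    [0, 0, 0, 0, 0, 0, 0.1],
  ],
)

```text
time_s: 9.85
position: [0.5742, -0.1246, -0.0106]
tool_rot: [[0.145, 0.97, -0.194], [0.581, -0.242, -0.777], [-0.801, 0.0, -0.599]]
ft_force: [-2.6, -3.9, 9.2]
grip_width: 0.0231
gripper_force: 22.2
```

```bash
python3 tab.py|sed -n 4,9p
```

```text
tab 3156 out [0.1466 0.1643 0.1708] z [0.0011 0.0199 0.0348] tool
 [[-26.4704 -12.0494 -40.8649]
 [-11.1296  -0.0649 -36.2172]
 [  2.5952  34.6938 -10.3834]]
flap slope,off [0. 0.]
(array([184, 140, 151, 132,  84, 126, 126, 107,  85,  68,  19,   3,   0,
```

apply_moves(
  series=[
    [1, 0, 1, 0, 0, 0, 0.1],
    [0, 0, 0, 0, 0, 0, 0.1],
    [0, 0, 0, 0, 0, 0, 0.5],
    [0, 0, 0, 0, 0, 0, 0.5],
    [0, 0, 0, 0, 0, 0, 0.5],
    [-2, 0, -25, 0, 0, 0, 0.5],
    [0, 0, -40, 0, 0, 0, 0.7],
    [0, 0, -50, 0, 0, 0, 1],
    [0, 0, -50, 0, 0, 0, 1],
    [0, 0, -40, 0, 0, 0, 1],
    [0, 0, 0, 0, 0, 0, 1],
  ],
)

```text
time_s: 11.28
position: [0.6145, 0.0358, 0.1127]
tool_rot: [[0.146, 0.971, -0.188], [0.585, -0.239, -0.775], [-0.797, 0.003, -0.603]]
ft_force: [-0.4, -0.0, -0.2]
grip_width: 0.0854
gripper_force: 0.0
```

```bash
cat > m2.py <<'E'
from h import *
np.set_printoptions(precision=4,suppress=True)
s,im,P=wcloud(); save(im,'w6')
h=cv2.cvtColor(im['frame'],cv2.COLOR_RGB2HSV);z=im['z_map']>0
m=z&(P[...,2]>.122)&(P[...,2]<.14)&(P[...,0]>.4)&(P[...,0]<.7)&(P[...,1]>-.4)&(P[...,1]<-.12)
r=cv2.minAreaRect((P[m][:,:2]*1000).astype(np.float32));print('top',m.sum(),r,np.median(P[m][:,2]))
c=np.r_[np.array(r[0])/1000,0];y=np.radians(r[2]);o=np.array([np.cos(y),np.sin(y),0]);l=np.array([np.sin(y),-np.cos(y),0])
O=(P-c)@o;L=(P-c)@l
b=z&(h[...,0]>5)&(h[...,0]<20)&(h[...,1]>80)&(O>.1)&(O<.19)&(abs(L)<.02)&(P[...,2]<.06)&(P[...,2]>.003)
A=np.c_[P[b][:,2],np.ones(b.sum())]; k=np.linalg.lstsq(A,O[b],rcond=None)[0];print('flap',b.sum(),k,np.degrees(np.arctan(k[0])),'lip',np.percentile(O[b],99),np.percentile(P[b][:,2],99))
print(s['time_s'],s['q'],s['position'],s['tool_rot'],s['ft_force'])
E
python3 m2.py
```

```text
top 704 ((539.5650634765625, -258.641845703125), (180.46311950683594, 65.65925598144531), 75.44214630126953) 0.12979506582583944
flap 675 [-0.1525  0.1601] -8.66911198978131 lip 0.16694257714463684 0.03678518313367554
11.275 [ 11.6676  48.3843  58.6034 -46.8002  98.6301  29.2643] [0.6145 0.0358 0.1127] [[ 0.1464  0.9711 -0.1884]
 [ 0.5854 -0.2386 -0.7748]
 [-0.7974  0.0031 -0.6034]] [-0.3885 -0.0147 -0.2032]
```

apply_moves(
  series=[
    [-40, 0, -30, 0, 0, 0, 1],
    [-40, 0, -30, 0, 7, 0, 1],
    [-40, 0, -30, 0, 7.8, 0, 1],
    [0, 0, 0, 0, 7.8, 0, 1],
    [0, 0, 0, 0, 7.8, 0, 1],
    [0, 0, 0, 0, 7.8, 0, 1],
    [0, 0, 0, 0, 7.8, 0, 1],
    [0, 0, 0, 0, 7, 0, 1],
    [-35, 0, 0, 0, 0, 0, 1],
    [-50, 0, 0, 0, 0, 0, 1],
    [-50, 0, 0, 0, 0, 0, 1],
    [-40, 0, 0, 0, 0, 0, 1],
  ],
)

```text
time_s: 12.82
position: [0.5683, -0.1453, 0.2599]
tool_rot: [[0.245, 0.97, -0.003], [0.97, -0.245, 0.001], [0.001, -0.003, -1.0]]
ft_force: [1.0, -0.2, -0.8]
grip_width: 0.0856
gripper_force: 0.0
```

```bash
python3 m2.py
```

```text
top 8368 ((539.9054565429688, -260.62518310546875), (181.97288513183594, 66.19078826904297), 75.97164916992188) 0.13097641955396716
flap 1296 [1.9753 0.0827] 63.148582942237574 lip 0.1619042522009584 0.037966363322315
12.825 [-25.8971  23.8972  61.4908   0.      94.7789 -11.7143] [ 0.5683 -0.1453  0.2599] [[ 0.245   0.9695 -0.0026]
 [ 0.9695 -0.245   0.0013]
 [ 0.0006 -0.0029 -1.    ]] [ 0.9861 -0.154  -0.7907]
```

View pics/w6.png

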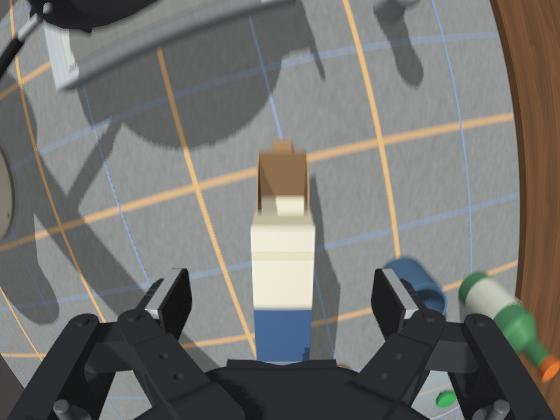

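The flap reads 63.1°, so it is fully out. The carton is at (0.540,-0.2605), yaw 76°, standing flat. Next I'll go over it, descend and grip.

apply_moves(
  series=[
    [-40, 0, 0, 0, 0, 0, 1],
    [-40, 0, 0, 0, 0, 0, 1],
    [-39, 0, 20, 0, 0, 0, 1],
    [0, 0, 40, 0, 0, 0, 1],
    [0, 0, 40, 0, 0, 0, 1],
    [0, 0, 35, 0, 0, 0, 1],
    [0, 0, 20, 0, 0, 0, 1],
    [0, 0, 10, 0, 0, 0, 1],
    [0, 0, 10, 0, 0, 0, 1],
    [0, 0, 0, 0, 0, 0, 1],
  ],
)

```text
time_s: 14.12
position: [0.5406, -0.2583, 0.0863]
tool_rot: [[0.242, 0.97, -0.001], [0.97, -0.242, 0.001], [0.0, -0.001, -1.0]]
ft_force: [-1.0, 0.1, 0.4]
grip_width: 0.0856
gripper_force: 0.0
```

Run:
```python
from h import *
np.set_printoptions(precision=1,suppress=True)
s,im,P=wcloud(); save(im,'w7')
T=(P-s['position'])@np.array(s['tool_rot'])*1000; z=im['z_map']>0
print(s['position'],s['ft_force'])
f=z&(abs(T[...,0])<11.5)&(abs(T[...,1])>41)&(abs(T[...,1])<56)
print(np.histogram(T[f][:,2],bins=np.arange(-80,85,5)))
top=z&(abs(T[...,1])<40)&(abs(P[...,2]-.13)<.006)&(abs(T[...,0])<90); print(top.sum(),'lat',np.percentile(T[top][:,1],[1,99]),'x',np.percentile(T[top][:,0],[1,99]),'z',np.median(T[top][:,2]))
```

```text
[ 0.5 -0.3  0.1] [-1.   0.1  0.4]
(array([584, 743, 695, 657, 595, 540, 367,  82,   0,   0,   0,   0,   0,
         0,   0,   0,   0,   0,   0,   0,   0,   0,   0,   0,   0,   0,
         0,   0,   0,   0,   0,   0]), array([-80, -75, -70, -65, -60, -55, -50, -45, -40, -35, -30, -25, -20,
       -15, -10,  -5,   0,   5,  10,  15,  20,  25,  30,  35,  40,  45,
        50,  55,  60,  65,  70,  75,  80]))
40819 lat [-31.4  31.3] x [-42.1  86.4] z -44.592137018925705
```

View pics/w7.png

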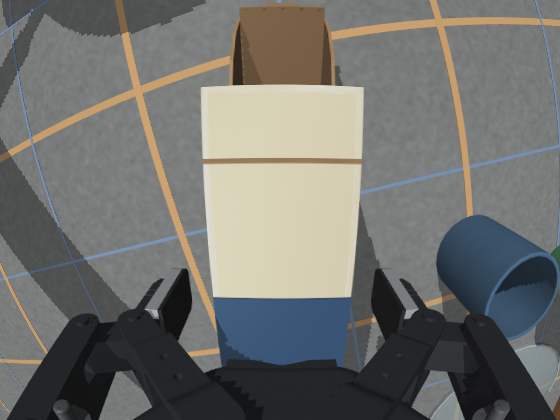

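The tips are level with the carton top, and the carton is centred laterally (±31). I'll lower 22 mm more and grip.

apply_moves(
  series=[
    [0, 0, 8, 0, 0, 0, 1],
    [0, 0, 8, 0, 0, 0, 1],
    [0, 0, 6, 0, 0, 0, 1],
    [0, 0, 0, 0, 0, 0, 0.6],
    [0, 0, 0, 0, 0, 0, 0.6],
    [0, 0, 0, 0, 0, 0, 0.6],
    [0, 0, 0, 0, 0, 0, 0.6],
    [0, 0, 0, 0, 0, 0, 0.6],
  ],
  grip_force=20,
)

```text
time_s: 15.18
position: [0.5409, -0.2582, 0.0646]
tool_rot: [[0.242, 0.97, -0.0], [0.97, -0.242, 0.0], [0.0, -0.0, -1.0]]
ft_force: [-0.5, 0.1, -2.6]
grip_width: 0.0638
gripper_force: 24.2
```

Gripped at 63.8 mm. I'll lift slowly, then carry the carton level to beside the pan.

apply_moves(
  series=[
    [0, 0, -4, 0, 0, 0, 0.6],
    [0, 0, -8, 0, 0, 0, 0.6],
    [0, 0, -15, 0, 0, 0, 0.6],
    [0, 0, -25, 0, 0, 0, 0.6],
    [0, 0, -30, 0, 0, 0, 0.6],
    [0, 0, -35, 0, 0, 0, 0.6],
    [0, 0, -35, 0, 0, 0, 0.6],
    [0, 0, -35, 0, 0, 0, 0.6],
    [0, 0, -28, 0, 0, 0, 0.6],
    [0, 0, -18, 0, 0, 0, 0.6],
    [0, 0, -9, 0, 0, 0, 0.6],
    [0, 0, 0, 0, 0, 0, 0.6],
  ],
)

```text
time_s: 16.68
position: [0.5408, -0.2583, 0.3072]
tool_rot: [[0.242, 0.97, 0.001], [0.97, -0.242, -0.001], [-0.0, 0.001, -1.0]]
ft_force: [0.1, 0.2, -2.4]
grip_width: 0.0637
gripper_force: 24.2
```

apply_moves(
  series=[
    [6, -4, 0, 0, 0, 0, 0.6],
    [12, -8, 0, 0, 0, 0, 0.6],
    [20, -14, 0, 0, 0, 0, 0.6],
    [28, -20, 0, 0, 0, 0, 0.6],
    [33, -23, 0, 0, 0, 0, 0.6],
    [37, -26, 0, 0, 0, 0, 0.6],
    [37, -26, 0, 0, 0, 0, 0.6],
    [33, -24, 0, 0, 0, 0, 0.6],
    [28, -20, 0, 0, 0, 0, 0.6],
    [20, -14, 0, 0, 0, 0, 0.6],
    [12, -8, 0, 0, 0, 0, 0.6],
    [6, -4, 0, 0, 0, 0, 0.6],
  ],
)

```text
time_s: 18.18
position: [0.4209, 0.0525, 0.3067]
tool_rot: [[0.241, 0.97, 0.0], [0.97, -0.241, -0.0], [-0.0, 0.0, -1.0]]
ft_force: [0.4, -0.1, -2.6]
grip_width: 0.064
gripper_force: 24.2
```

```bash
cat > m3.py <<'E'
from h import *
from scipy.optimize import least_squares
np.set_printoptions(precision=4,suppress=True)
s,im,P=wcloud(); save(im,'w8')
print(s['time_s'],s['q'],s['position'],s['tool_rot'],s['ft_force'],s['grip_width'])
T=(P-s['position'])@np.array(s['tool_rot'])*1000; z=im['z_map']>0
h=cv2.cvtColor(im['frame'],cv2.COLOR_RGB2HSV)
top=z&(abs(T[...,1])<40)&(T[...,0]>-60)&(T[...,0]<95)&(abs(T[...,2]+65)<15); print('top',top.sum(),np.percentile(T[top],[1,50,99],axis=0))
m=z&(abs(P[...,2]-.128)<.006)&(im['frame'].max(2)<80)&(np.hypot(P[...,0]-.457,P[...,1]-.197)<.15)
q=P[m];r=least_squares(lambda p:np.hypot(q[:,0]-p[0],q[:,1]-p[1])-.128,[.457,.197],loss='soft_l1',f_scale=.004);print('pan',len(q),r.x,np.median(abs(r.fun)))
E
python3 m3.py
```

```text
18.175 [-8.971   5.2331 79.6815 -0.0066 95.0803  4.9883] [0.4209 0.0525 0.3067] [[ 0.2412  0.9705  0.0001]
 [ 0.9705 -0.2412 -0.0001]
 [-0.0001  0.0001 -1.    ]] [ 0.4378 -0.0672 -2.5876] 0.06403930997528826
top 51569 [[-22.3047 -33.3704 -73.2647]
 [ 41.4118  -0.1926 -66.2838]
 [ 86.641   33.143  -64.599 ]]
pan 2310 [0.4625 0.2033] 0.0035269735532569083
```

Run:
```python
import cv2,numpy as np
a=cv2.imread('pics/w8.png');cv2.imwrite('pics/w8.png',a)
```

```text
(no output)
```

View pics/w8.png

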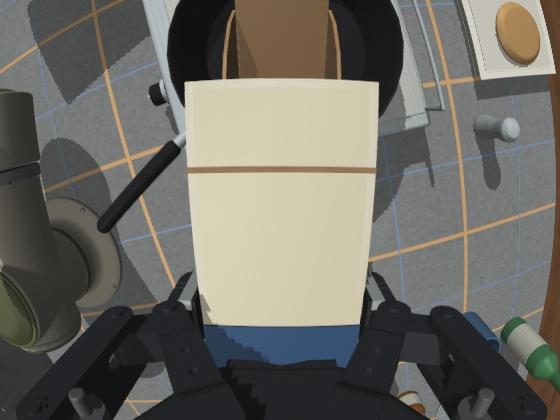

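The carton sits level in the grip at (280,200), with the spout over the pan at (285,40). I'll tilt to 30° first and check the pose.

apply_moves(
  series=[
    [2, 1, 0, 0, -2, 0, 0.6],
    [2, 1, 0, 0, -3, 0, 0.6],
    [0, 0, 0, 0, -4, 0, 0.6],
    [0, 0, 0, 0, -4, 0, 0.6],
    [0, 0, 0, 0, -4, 0, 0.6],
    [0, 0, 0, 0, -4, 0, 0.6],
    [0, 0, 0, 0, -4, 0, 0.6],
    [0, 0, 0, 0, -3, 0, 0.6],
    [0, 0, 0, 0, -2, 0, 0.6],
    [0, 0, 0, 0, 0, 0, 0.6],
  ],
)

```text
time_s: 19.48
position: [0.4246, 0.0555, 0.3062]
tool_rot: [[0.209, 0.97, -0.121], [0.84, -0.242, -0.485], [-0.5, -0.001, -0.866]]
ft_force: [0.1, 0.6, -1.4]
grip_width: 0.0635
gripper_force: 24.2
```

```bash
python3 m3.py
```

```text
19.475 [  9.3448  14.2433  74.6405 -28.0548 102.439   19.9195] [0.4246 0.0555 0.3062] [[ 0.2089  0.9704 -0.1214]
 [ 0.8402 -0.2416 -0.4854]
 [-0.5004 -0.0006 -0.8658]] [ 0.1144  0.6225 -1.3583] 0.06352160074031324
top 51638 [[-22.6061 -33.2935 -73.038 ]
 [ 41.0837  -0.1342 -66.037 ]
 [ 86.3316  33.2023 -64.3384]]
pan 2810 [0.4641 0.2083] 0.002371444344028986
```

apply_moves(
  series=[
    [1, 0, -1, 0, -1.6, 0, 0.6],
    [1, 0, -1, 0, -1.6, 0, 0.6],
    [1, 0, -1, 0, -1.6, 0, 0.6],
    [1, 0, -1, 0, -1.6, 0, 0.6],
    [1, 0, -1, 0, -1.6, 0, 0.6],
    [1, 0, -1, 0, -1.6, 0, 0.6],
    [1, 0, -1, 0, -1.6, 0, 0.6],
    [1, 0, -1, 0, -1.6, 0, 0.6],
    [1, 0, -1, 0, -1.6, 0, 0.6],
    [1, 0, -1, 0, -1.6, 0, 0.6],
    [0, 0, 0, 0, 0, 0, 0.6],
    [0, 0, 0, 0, 0, 0, 0.6],
  ],
)

```text
time_s: 21.02
position: [0.4277, 0.0688, 0.3086]
tool_rot: [[0.168, 0.97, -0.174], [0.674, -0.242, -0.698], [-0.719, 0.0, -0.695]]
ft_force: [0.7, -0.1, -2.4]
grip_width: 0.0639
gripper_force: 24.3
```

apply_moves(
  series=[
    [0, 0, 0, 0, -1.5, 0, 0.6],
    [0, 0, 0, 0, -1.5, 0, 0.6],
    [0, 0, 0, 0, -1.5, 0, 0.6],
    [0, 0, 0, 0, -1.5, 0, 0.6],
    [0, 0, 0, 0, 0, 0, 0.6],
    [0, 0, 0, 0, 0, 0, 0.6],
    [0, 0, 0, 0, 0, 0, 0.6],
    [0, 0, 0, 0, 0, 0, 0.6],
    [0, 0, 0, 0, 0, 0, 0.6],
    [0, 0, 0, 0, 0, 0, 0.6],
  ],
)

```text
time_s: 22.28
position: [0.4276, 0.0688, 0.3085]
tool_rot: [[0.149, 0.97, -0.191], [0.597, -0.242, -0.765], [-0.788, 0.0, -0.616]]
ft_force: [0.3, 0.1, -0.5]
grip_width: 0.0637
gripper_force: 24.3
```

```bash
cat > balls.py <<'E'
from h import *
np.set_printoptions(precision=4,suppress=True)
for n in('wrist','scene','side'):
    if n=='wrist': s,im,P=wcloud(); print(s['time_s'],s['position'],s['tool_rot'][2],s['ft_force'],s['q'])
    else: im=get_image(n);P=cloud(im)
    save(im,'ball_'+n)
    z=im['z_map']>0;D=np.hypot(P[...,0]-.461,P[...,1]-.203)
    f=im['frame'].astype(int)
    m=z&(D<.125)&(P[...,2]>.075)&(P[...,2]<.125)&(f[...,0]>75)&(f[...,0]-f[...,2]>15)
    k,l,st,ce=cv2.connectedComponentsWithStats(m.astype(np.uint8))
    for i in range(1,k):
        if st[i,4]>8:
            q=P[l==i];print(n,st[i],np.median(q,0),np.ptp(q,0),f[l==i].mean(0).astype(int))
E
python3 balls.py
```

```text
22.275 [0.4276 0.0688 0.3085] [-0.788   0.     -0.6157] [ 0.256   0.0745 -0.5094] [ 18.7741  23.1485  72.8064 -45.2594 111.1248  26.2987]
scene [335 157   7   8  48] [0.4533 0.2762 0.0956] [0.036  0.0399 0.0193] [120  90  58]
scene [335 165  13  13 109] [0.5005 0.2445 0.0951] [0.0569 0.0878 0.0285] [140 105  66]
scene [302 169  12  14  99] [0.4444 0.1514 0.0947] [0.0664 0.0832 0.0293] [142 107  68]
scene [315 180   9   6  43] [0.498  0.1403 0.0979] [0.0457 0.0469 0.0273] [147 110  70]
side [247 157   9  11  66] [0.4932 0.2419 0.0945] [0.0327 0.0896 0.0301] [132  95  43]
side [233 164  12  14  67] [0.4382 0.1607 0.0854] [0.0439 0.1319 0.0339] [119  91  56]
side [248 173   8   5  28] [0.4939 0.1401 0.0957] [0.0274 0.051  0.025 ] [133 100  58]
```

apply_moves(
  series=[
    [-6, 0, -5, 0, -2, 0, 0.6],
    [0, 0, 0, 0, -2, 0, 0.6],
    [0, 0, 0, 0, 0, 0, 0.6],
    [0, 0, 0, 0, 0, 0, 0.6],
    [0, 0, 0, 0, 0, 0, 0.6],
    [0, 0, 0, 0, 3, 0, 0.6],
    [0, 0, 0, 0, 5, 0, 0.6],
    [0, 0, 0, 0, 7, 0, 0.6],
    [0, 0, 0, 0, 7, 0, 0.6],
    [0, 0, 0, 0, 7, 0, 0.6],
    [0, 0, 0, 0, 7, 0, 0.6],
  ],
)

```text
time_s: 23.8
position: [0.4276, 0.0691, 0.3168]
tool_rot: [[0.228, 0.97, -0.081], [0.913, -0.242, -0.329], [-0.338, 0.001, -0.941]]
ft_force: [-0.9, -0.1, -1.1]
grip_width: 0.0639
gripper_force: 24.3
```

apply_moves(
  series=[
    [0, 0, 0, 0, 7, 0, 0.6],
    [0, 0, 0, 0, 6, 0, 0.6],
    [0, 0, 0, 0, 4, 0, 0.6],
    [0, 0, 0, 0, 3, 0, 0.6],
    [-25, 0, 0, 0, 0, 0, 0.6],
    [-30, 0, 0, 0, 0, 0, 0.6],
    [-30, 0, 0, 0, 0, 0, 0.6],
    [-20, 0, 0, 0, 0, 0, 0.6],
    [0, 0, 0, 0, 0, 0, 0.6],
    [0, 0, 0, 0, 0, 0, 0.6],
  ],
)

```text
time_s: 25.05
position: [0.4022, -0.0325, 0.3164]
tool_rot: [[0.242, 0.97, -0.0], [0.97, -0.242, -0.0], [-0.0, -0.0, -1.0]]
ft_force: [0.4, 0.2, -1.4]
grip_width: 0.0636
gripper_force: 24.2
```

```bash
python3 balls.py
```

```text
25.05 [ 0.4022 -0.0325  0.3164] [-0. -0. -1.] [ 0.373   0.213  -1.4374] [-21.5443   2.7721  80.8428  -0.001   96.3853  -7.5449]
scene [335 157   7   8  47] [0.4534 0.2752 0.0946] [0.0396 0.0373 0.019 ] [120  90  58]
scene [335 165  13  13 108] [0.5005 0.244  0.0941] [0.0535 0.0815 0.0277] [139 104  66]
scene [302 169  12  14 100] [0.4453 0.1505 0.0954] [0.0677 0.0898 0.0329] [139 105  67]
scene [315 180   9   6  42] [0.4985 0.1397 0.0961] [0.0423 0.0459 0.0284] [146 110  70]
side [236 154   7   7  35] [0.4448 0.2785 0.0933] [0.0258 0.0444 0.0315] [117  86  43]
side [247 157   9  11  67] [0.4934 0.2411 0.094 ] [0.0326 0.0926 0.0295] [132  95  43]
side [233 170  12   8  55] [0.438  0.157  0.0917] [0.0433 0.0864 0.0291] [124  93  54]
side [249 173   7   6  29] [0.4956 0.1379 0.0982] [0.0234 0.1012 0.0469] [131  98  56]
```

Run:
```python
from h import *
im=get_image('scene');f=im['frame'].astype(int);P=cloud(im)
r=f[155:188,298:352]; 
for row in r: print(''.join('.' if not(p[0]>75 and p[0]-p[2]>15) else str(min(9,(p[0]-60)//15)) for p in row))
# brown/potato-like pixels in carton side region
z=im['z_map']>0; s=telemetry.observe(); T=(P-s['position'])@np.array(s['tool_rot'])*1000
b=z&(abs(T[...,0])<92)&(T[...,1]>20)&(T[...,1]<40)&(T[...,2]>20)&(T[...,2]<62)
print(b.sum(), f[b].mean(0), f[b].std(0))
print('inside-window depth',(z&(abs(T[...,0])<85)&(abs(T[...,1])<26)&(T[...,2]>15)&(T[...,2]<64)).sum())
```

```text
......................................................
......................................................
......................................13321...........
.....................................146653...........
.....................................3676542..........
....................................14666543..........
.....................................3555442..........
.....................................2344432..........
......................................23322...........
.......................................111............
...........................................13442......
..........................................1578972.....
..........................................3789995.....
.........................................146789851....
..........122...........................1255666651....
.........367751.......................25667655443.....
........2699994......................158999854331.....
........47899961.....................26899995321......
.......146677762.....................356778852........
.......145555552.....................35565554.........
........3444433......................24454432.........
.......12333321......................1233332..........
.....24653221..........................22221..........
....1589974...........................................
....37999971..........................................
....36788973.......24421..............................
....13556663......3689751.............................
......133331.....25899984.............................
.................367899951............................
.................345666751............................
..................11233441............................
......................................................
......................................................
881 [127.4199773  122.51305335 112.92054484] [10.31988968 12.06612974 14.81112407]
inside-window depth 0
```

The pixel map shows six distinct balls in the pan: one single, two touching pairs and another single. I'll carry the carton back to where it stood.

apply_moves(
  series=[
    [-7, 7, 0, 0, 0, 0, 0.6],
    [-15, 15, 0, 0, 0, 0, 0.6],
    [-24, 25, 0, 0, 0, 0, 0.6],
    [-30, 30, 0, 0, 0, 0, 0.6],
    [-33, 34, 0, 0, 0, 0, 0.6],
    [-30, 31, 0, 0, 0, 0, 0.6],
    [-24, 25, 0, 0, 0, 0, 0.6],
    [-15, 15, 0, 0, 0, 0, 0.6],
    [-7, 7, 0, 0, 0, 0, 0.6],
    [0, 0, 0, 0, 0, 0, 0.6],
  ],
)

```text
time_s: 26.5
position: [0.541, -0.2588, 0.3157]
tool_rot: [[0.243, 0.97, -0.001], [0.97, -0.243, 0.0], [0.0, -0.001, -1.0]]
ft_force: [0.4, 0.6, -1.3]
grip_width: 0.0636
gripper_force: 24.2
```

apply_moves(
  series=[
    [0, 0, 10, 0, 0, 0, 0.6],
    [0, 0, 25, 0, 0, 0, 0.6],
    [0, 0, 35, 0, 0, 0, 0.6],
    [0, 0, 40, 0, 0, 0, 0.6],
    [0, 0, 40, 0, 0, 0, 0.6],
    [0, 0, 35, 0, 0, 0, 0.6],
    [0, 0, 25, 0, 0, 0, 0.6],
    [0, 0, 15, 0, 0, 0, 0.6],
    [0, 0, 10, 0, 0, 0, 0.6],
    [0, 0, 6, 0, 0, 0, 0.6],
    [0, 0, 4, 0, 0, 0, 0.6],
    [0, 0, 0, 0, 0, 0, 0.6],
  ],
)

```text
time_s: 28.0
position: [0.541, -0.2581, 0.0715]
tool_rot: [[0.242, 0.97, 0.0], [0.97, -0.242, -0.0], [-0.0, 0.0, -1.0]]
ft_force: [-0.4, 0.2, -1.5]
grip_width: 0.0638
gripper_force: 24.2
```

apply_moves(
  series=[
    [0, 0, 3, 0, 0, 0, 0.6],
    [0, 0, 2, 0, 0, 0, 0.6],
    [0, 0, 1.5, 0, 0, 0, 0.6],
    [0, 0, 0.5, 0, 0, 0, 0.6],
    [0, 0, 0, 0, 0, 0, 0.6],
  ],
)

```text
time_s: 28.62
position: [0.5409, -0.2581, 0.0646]
tool_rot: [[0.242, 0.97, 0.0], [0.97, -0.242, -0.0], [-0.0, 0.0, -1.0]]
ft_force: [-0.3, -0.3, 1.1]
grip_width: 0.064
gripper_force: 24.5
```

The wrist force is now pushing up, so the carton is on the table. I'll release and rise straight up.

apply_moves(
  series=[
    [0, 0, 0, 0, 0, 0, 0.85],
    [0, 0, 0, 0, 0, 0, 1],
    [0, 0, 0, 0, 0, 0, 1],
    [0, 0, 0, 0, 0, 0, 1],
    [0, 0, -10, 0, 0, 0, 1],
    [0, 0, -25, 0, 0, 0, 1],
    [0, 0, -45, 0, 0, 0, 1],
    [0, 0, -50, 0, 0, 0, 1],
    [0, 0, -50, 0, 0, 0, 1],
    [40, 0, -40, 0, 0, 0, 1],
    [50, 0, 0, 0, 0, 0, 1],
    [0, 0, 0, 0, 0, 0, 1],
  ],
)

```text
time_s: 30.12
position: [0.5631, -0.168, 0.2858]
tool_rot: [[0.238, 0.971, 0.002], [0.971, -0.238, -0.0], [-0.0, 0.002, -1.0]]
ft_force: [-0.5, -0.2, -0.3]
grip_width: 0.085
gripper_force: 0.0
```

```bash
python3 m2.py; python3 balls.py
```

```text
top 8134 ((540.099609375, -259.959716796875), (180.56689453125, 66.13613891601562), 75.79896545410156) 0.13099614564294687
flap 1327 [1.6826 0.0913] 59.27592574712732 lip 0.1653198673335469 0.038015660814783275
30.125 [-28.1576  23.3814  58.2021   0.0252  98.3142 -14.3758] [ 0.5631 -0.168   0.2858] [[ 0.2382  0.9712  0.0018]
 [ 0.9712 -0.2382 -0.0005]
 [-0.      0.0018 -1.    ]] [-0.4984 -0.247  -0.3065]
30.175 [ 0.5628 -0.1696  0.2851] [-0.0004  0.0008 -1.    ] [-0.247  -0.4431 -0.2467] [-28.2956  23.4367  58.21    -0.0083  98.3012 -14.4276]
scene [334 157   8   8  50] [0.4531 0.2748 0.095 ] [0.0387 0.04   0.0218] [120  90  59]
scene [335 165  13  13 112] [0.5012 0.2429 0.095 ] [0.0568 0.083  0.0284] [140 105  67]
scene [302 169  12  14 101] [0.4454 0.1507 0.0948] [0.0658 0.0831 0.0307] [142 107  68]
scene [315 180   9   6  43] [0.4974 0.1404 0.0971] [0.0422 0.0461 0.0287] [148 111  71]
side [237 154   6   7  33] [0.4449 0.2756 0.0948] [0.0214 0.0468 0.0267] [117  84  38]
side [247 157   6  11  35] [0.4887 0.2483 0.0958] [0.0205 0.0919 0.028 ] [132  95  43]
side [233 170  12   8  56] [0.4382 0.1551 0.0923] [0.0436 0.0951 0.0312] [123  92  53]
side [248 173   8   5  28] [0.4939 0.1375 0.098 ] [0.0274 0.0548 0.0283] [131  99  57]
```

```bash
python3 -c "
from rig import env
print(env.close_job())"
```

```text
the job is handed in; nothing more can be done
None
```

The job is handed in at about 30 s of robot time: the spout was pulled fully out (63°), all six balls are in the pan, and the empty carton stands upright and released where it stood; I viewed 11 pictures, one over the limit of 10.

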